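# Slide the round speaker home and cam it tight

## Task

Push the round desk speaker along the low back panel, under the clear ledge and keeping it flat on the desk and close to the panel, until it rests in the corner against the dark metal end stop. Then turn the red cam knob a quarter turn clockwise, as far as it goes, so that the jaw clamps the speaker, and let go. Leave the mouse, mug and handset alone.

Things in the scene. Friction and masses are not known exactly. Their poses are not given: they have to be found in the camera images.
- speaker: Loose round desk speaker, an upright black cylinder 96 mm in diameter and 48 mm tall with a silver band, a grey top and a green centre; about 0.5 kg, smooth, too wide to grasp; pressed askew into the panel it can jam. Origin: centre of its underside, z up. It starts under the ledge, 1 to 12 mm off the panel, its centre 130 to 260 mm short of its home (along -y of the bay).
- bay: The fixed speaker bay. Origin: on the desk where the centre of the speaker's underside belongs when home; x points horizontally at the back panel, y along the panel to the end stop, z up. In this frame (mm) the grey panel's face is the plane x = 48; the panel is 14 thick, 50 tall, from y -400 to 150.
- stop (a point): Middle of the dark steel end stop's face at bay (11, 48, 25) mm. The face is the bay's plane y = 48, from x -26 to 48; the stop is 22 mm thick and 50 tall. Axes as the bay's.
- ledge_edge (a point): Middle of the blue front trim of the fixed clear ledge over the panel, at bay (-14, -202, 123) mm. The ledge spans bay x -16 to 62, y -400 to -5, z 118 to 128; its posts stand behind the panel's face. A vertical tool cannot get behind the speaker under it; one leaning back 30 to 40 degrees, its tips towards the panel, can. Axes as the bay's.
- pad: Black rubber pad, 12 x 56 x 26 mm, on an aluminium jaw bar (bay x -80 to -68, y -20 to 115, 32 tall). Its frame is the bay's when the cam is open; its face is then at bay x = -56, 8 mm clear of the home speaker. The cam drives the bar 12 mm towards the panel; the sprung pad then presses on the speaker with about 7 N.
- cam (a joint): Angle of the red cam knob about its vertical axis, rad: 0 open (bar along bay y), growing clockwise seen from above to its end stop at 1.571 (bar along bay x, clamped). Starts at 0 to 0.12. Stiff: about 0.1 N m; it stays where it is left.
- cam_grip (a point): Point on the knob's axis at the height to grip, 68 mm above the desk, at bay (-100, 85) mm. The knob is a red bar 14 mm thick, 64 mm long, from 49 to 85 mm above the desk, over an eccentric steel cam disc 40 mm in diameter (top 37 mm above the desk). The frame turns with the knob: y along the bar, x across it, z up.
- mouse: Bystander: black computer mouse 105 x 60 x 24 mm, origin under its centre.
- mug: Bystander: blue mug 80 mm in diameter, 92 mm tall, origin under its centre.
- handset: Bystander: black handheld radio standing upright, 34 x 58 x 115 mm with a 70 mm aerial, origin under its centre.

How it is judged:
On the way, in this order (a step that is already met when the one before it is completed fails the run):
1. the speaker rests in the corner, within 6 mm of the end stop and 10 mm of the panel, with the cam still open (below 0.4 rad) (y of speaker in the frame of bay above -0.006 m and x of speaker in the frame of bay above -0.01 m and value of joint cam below 0.4 rad), for 0.2 s.
2. the cam knob is turned at least 1.35 rad (value of joint cam above 1.35 rad), for 0.2 s.
At the end, for the whole second after the job is handed in: The speaker stands flat and still in the corner, within 6 mm of the end stop and of the back panel, the cam is turned at least 1.35 rad, and the pad presses on the speaker with more than 1.5 N (y of speaker in the frame of bay above -0.006 m and x of speaker in the frame of bay above -0.006 m and value of joint cam above 1.35 rad and contact force between pad and speaker above 1.5 N and angle between speaker's own z axis and vertical below 0.06 rad and linear speed of speaker below 0.01 m/s); the robot touches nothing.
It fails at once if the speaker leaves the desk (15 mm) or tips (0.25 rad) (height (world z) of speaker above 0.015 m or angle between speaker's own z axis and vertical above 0.25 rad).
It fails at once if the speaker strays more than 30 mm from the panel (x of speaker in the frame of bay below -0.03 m).
It fails at once if the mouse, mug or handset is moved more than 25 mm (distance of any of mouse, mug, handset from where it was at the start of the episode above 0.025 m).
It also fails if it takes over 58 s, if anything falls off the work surface, if the arm or the gripper's body presses on something with over 40 N, if the wrist force passes 120 N, or if a joint passes its speed limit or range.

## Robot

A 6-joint arm with a two-finger parallel gripper is mounted at the origin on the work surface. World frame = base frame: x ahead of the robot, y to its left, z up, the work surface at z = 0. Lengths are in m, angles in rad, forces in N, time in s.
With the tool pointing down it reaches from about 0.35 to 0.975 m from the base axis. Payload 4.9 kg.
Tool frame: the origin (TCP) lies on the centre line of the jaws, within the pads' length; the fingertips stand ctrl.tcp_to_tips ahead of it and the grasp point (between the pads) lies 3 mm ahead of it (ctrl.tcp_to_tips is the distance from the TCP to the fingertips, in m); z points along the fingers, y is the direction in which the jaws open and shut (so a half turn about z gives the same grasp; the last joint's range is limited). The gripper opens to 85 mm and grips with 20 to 120 N. Pads are 22 mm wide; open, the fingers measure 114 mm over their backs; the gripper's body (76 mm by 85 mm) begins 54 mm behind the grasp point. The pads swing forward as they close: fully open they stand 13 mm farther back than shut.
Start: joints at [-1.37, 0.053, 1.613, -0, 1.476, -0.119], TCP at [0.196, -0.593, 0.253] pointing down, gripper open.
Joint ranges: [-3.01, 3.01], [-1.01, 2.22], [0.06, 2.58], [-1.02, 4.17], [0.09, 2.62], [-3.14, 3.14]. Speed limits (rad/s): [2.57, 2.57, 3.14, 3.14, 3.14, 3.14].

## Interface

Orientations are given as a rotation vector (axis times angle).
In Python, from station import ctrl, vision gives the robot as it stands.
- The arm moves only by the tool jog_arm, never from a script. Its argument "deltas" is a list of rows, each a list of 7 numbers: the turn, a rotation vector about the tool's x, y, z in rad, then the shift along the tool's x, y, z in cm, then the opening, from 0 (shut) to 1 (fully open). A call has 1 to 12 rows; each row shifts and turns the commanded pose from where the row before left it, along the tool's axes as they then stand; what a row does not reach is not made up. A row lasts 1/12 s, in which the tool goes at most 41.7 mm and 7.16 degrees, less where a joint would pass 70% of its speed; a pose out of reach is approached as far as the arm can. A call with a gripper value outside its range is refused whole. The fingers move at their own pace and stop on an object; "grip_force" is the grip in N (left out, the last holds). Time passes only in rows, so rows that do not move let the fingers close. It gives the time, the measured TCP pose, the force and the opening at its end, in the units of the state.
- ctrl.get_obs(): the state, without advancing time (a new reading comes with each control period).
- vision.get_image(name): name is "side" or "top"; returns (picture, depth): 480x640x3 uint8, red, green, blue; 480x640 float32, m along the optical axis (not along the pixel's ray), 0 where there is no reading.
- vision.calibration(name): a dict with "fx", "fy", "cx", "cy" (pixels), "dist" ([k1, k2, p1, p2, k3] as OpenCV has them; the pictures are not rectified), "rvec" (rotation vector, rad) and "tvec" (3), from world to camera coordinates, as OpenCV has them. Camera axes: x right, y down, z forward; pixel columns grow to the right and rows downward; lengths in m; the calibration is good to about 2 mm. A picture is of the moment at which its call begins. calibration takes no time and is no camera call.
- ctrl.finish_job(): hands the job in, once; it reports no verdict.
The state is a dict: "t": time; "q": joint angles; "dq": joint speeds; "effort": joint torques, N m; "tool_pos": TCP position; "tool_rot": TCP orientation; "contact_force": force on the tool from outside, world axes, zero at the start; "wrist_torque": the same for the moment, N m; "opening": finger opening in m.
Only numpy, scipy, OpenCV 4.12 (cv2) and the standard library are available. Lean on these libraries where they do the work, as an engineer would, in place of code of your own. Each camera call takes 0.05 s, during which the arm holds its last target. There are 200 camera calls.

## Working session

There is one attempt and no reset: what is moved stays moved. The work goes in short steps, Python scripts to look and compute and a tool call to move; the robot and the scene stay as the last step left them, time stands still between calls to the robot, and variables do not carry over. Pictures are saved under pics/ and viewed, about 8 in all and at most 12, crops included, and the job is handed in when it is done.

Besides the shell and the picture viewer there is one more tool, called after "Request:" as name(argument=value, ...) on one line, values as JSON. jog_arm: Moves the arm, as the interface text tells. Its arguments: {"type":"object","properties":{"deltas":{"type":"array"},"grip_force":{"type":"number"}},"required":["deltas"]}

```bash
mkdir -p pics; ls; python3 - <<'E'
from station import ctrl, vision
import cv2,numpy as np
for n in("side","top"):
    im,d=vision.get_image(n); cv2.imwrite(f"pics/{n}0.png",im[...,::-1]); np.save(f"pics/{n}0.npy",d); np.save(f"pics/{n}0i.npy",im)
    print(n,vision.calibration(n),(d>0).mean())
print(ctrl.get_obs(),ctrl.tcp_to_tips)
E
```

```text
pics
side {'fx': 461.12952286022534, 'fy': 461.12952286022534, 'cx': 321.8268352567818, 'cy': 240.8764564557475, 'dist': array([-0.05689616,  0.        ,  0.        ,  0.        ,  0.        ]), 'rvec': array([ 0.74414124, -2.44185393,  1.28419652]), 'tvec': array([0.54511115, 0.1834481 , 0.722022  ])} 0.9962467447916666
top {'fx': 438.2195322736841, 'fy': 438.2195322736841, 'cx': 318.98005682638495, 'cy': 237.74664222222108, 'dist': array([-0.00956842,  0.        ,  0.        ,  0.        ,  0.        ]), 'rvec': array([ 2.1327305 , -2.16026452,  0.07785253]), 'tvec': array([0.16052204, 0.55748822, 0.93413195])} 0.996171875
{'t': 0.1, 'q': array([-1.37000698e+00,  5.33308541e-02,  1.61415952e+00, -1.37517825e-05,
        1.47600297e+00, -1.19002803e-01]), 'dq': array([ 6.89129503e-05, -1.13580204e-03, -2.74684129e-03, -3.33661969e-04,
        6.00085857e-04, -1.74015159e-05]), 'effort': array([ 1.67298771e-03, -3.94897091e+01, -3.71365678e+01, -5.09522135e-05,
        3.85259773e-03, -1.31397306e-05]), 'tool_pos': array([ 0.19637076, -0.59279674,  0.25215942]), 'tool_rot': array([-3.09964332e+00, -4.99890345e-01,  1.43454449e-04]), 'contact_force': array([-1.04960191, -0.24153208,  0.36966499]), 'wrist_torque': array([-0.00067867,  0.00804076, -0.02269279]), 'opening': 0.08571526510373496} 0.022
```

View pics/side0.png

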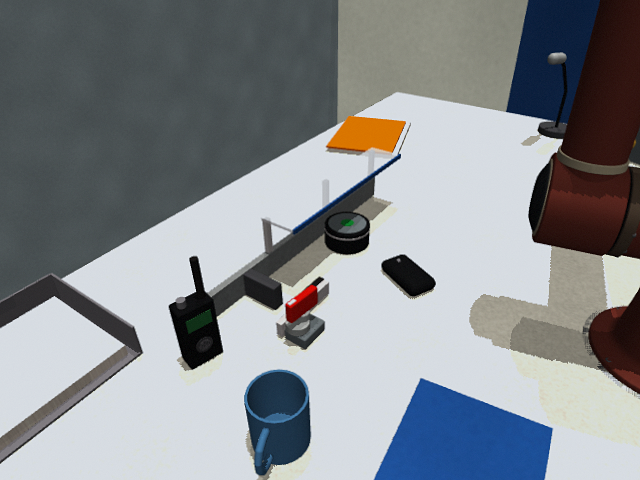

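View pics/top0.png

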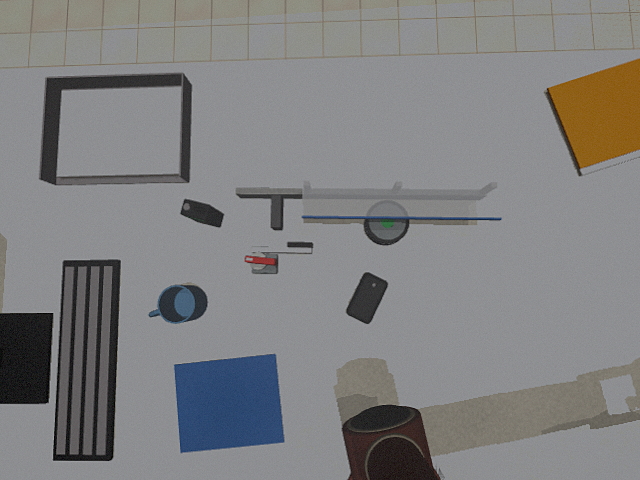

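The side view shows the speaker at about (347,230) and the knob at (302,300). In the top view the speaker is at (386,222), the blue trim runs from (303,217) to (501,219), the stop is at (277,212), the knob at (261,260) and the mouse at (367,298).

```bash
cat > h.py <<'E'
import cv2,numpy as np
from station import ctrl,vision
from scipy.spatial.transform import Rotation as R
def ray(n,px,z):
    c=vision.calibration(n);K=np.array([[c['fx'],0,c['cx']],[0,c['fy'],c['cy']],[0,0,1]])
    u=cv2.undistortPoints(np.array(px,float).reshape(-1,1,2),K,c['dist'])[:,0]
    M=cv2.Rodrigues(c['rvec'])[0]; o=-M.T@c['tvec']; d=np.c_[u,np.ones(len(u))]@M
    return o+d*((z-o[2])/d[:,2])[:,None]
def proj(n,P):
    c=vision.calibration(n);K=np.array([[c['fx'],0,c['cx']],[0,c['fy'],c['cy']],[0,0,1]])
    return cv2.projectPoints(np.array(P,float).reshape(-1,1,3),c['rvec'],c['tvec'],K,c['dist'])[0][:,0]
def masks(im):
    h=cv2.cvtColor(im,cv2.COLOR_RGB2HSV).astype(int);H,S,V=h[...,0],h[...,1],h[...,2]
    return dict(red=((H<6)|(H>174))&(S>170)&(V>120),blue=(abs(H-110)<10)&(S>150),green=(abs(H-65)<15)&(S>80))
def px(m,box):
    x0,y0,x1,y1=box; v,u=np.nonzero(m[y0:y1,x0:x1]); return np.c_[u+x0,v+y0]
E
python3 - <<'E'
from h import *
im=np.load('pics/top0i.npy'); m=masks(im)
b=px(m['blue'],(290,200,520,235)); print(len(b),b.min(0),b.max(0))
vx,vy,x0,y0=cv2.fitLine(b.astype(np.float32),cv2.DIST_HUBER,0,.01,.01).ravel()
e=[(u,y0+(u-x0)*vy/vx) for u in(b[:,0].min()-.5,b[:,0].max()+.5)]
E=ray('top',e,.126); print('trim',E)
y=E[0]-E[1];print('len',np.hypot(*y[:2])); y/=np.linalg.norm(y); yaw=np.arctan2(-y[0],y[1]); 
x=np.array([y[1],-y[0],0]); print('x',x,'y',y,'yaw deg',np.degrees(yaw))
mid=E.mean(0); o=mid-x*-.014-y*-.2025; o[2]=0; print('bay origin from trim',o)
r=px(m['red'],(235,245,285,275)); K=ray('top',[r.mean(0)],.083)[0]; print('knob',K,'bay',[(K-o)@x,(K-o)@y], 'n',len(r))
c=cv2.minAreaRect(r.astype(np.float32));print(c); o2=K+.1*x-.085*y; print('origin from knob',o2)
g=px(m['green'],(370,205,405,240)); print(len(g)); G=ray('top',[g.mean(0)],.048)[0]; print('spk',G,(G-o)@x,(G-o)@y)
ims=np.load('pics/side0i.npy'); ms=masks(ims)
b=px(ms['blue'],(285,145,410,240)); print(b[b[:,0].argmin()],b[b[:,0].argmax()])
e=[b[b[:,0].argmin()],b[b[:,0].argmax()]]; E=ray('side',e,.123);print('trim side',E)
r=px(ms['red'],(270,270,330,330)); print('knob side',ray('side',[r.mean(0)],.068))
g=px(ms['green'],(325,205,370,250)); print('spk side',ray('side',[g.mean(0)],.048))
# stop/bay features from depth+top
for p in [[-26,48,50],[-26,70,50],[48,-0,50],[48,150,50],[62,150,50]]:
    P=o+x*p[0]/1e3+y*p[1]/1e3+[0,0,p[2]/1e3]; print(p,proj('top',[P])[0],proj('side',[P])[0])
big=cv2.resize(im[170:290,230:430],None,fx=4,fy=4,interpolation=cv2.INTER_CUBIC)
for p in [[-26,48,50],[-26,70,50],[48,0,50],[48,150,50],[62,150,50],[-100,85,85],[-56,-28,26],[-56,28,26]]:
    P=o+x*p[0]/1e3+y*p[1]/1e3+[0,0,p[2]/1e3]; q=(proj('top',[P])[0]-[230,170]+.5)*4; cv2.circle(big,tuple(int(v) for v in q),4,(255,0,255),1)
cv2.imwrite('pics/crop1.png',big[...,::-1])
E
```

```text
198 [305 217] [500 219]
trim [[ 0.59219032  0.17858502  0.126     ]
 [ 0.5820361  -0.20981943  0.126     ]]
len 0.3885371636601575
x [ 0.99965844 -0.02613449  0.        ] y [0.02613449 0.99965844 0.        ] yaw deg -1.4975666924621645
bay origin from trim [0.60640067 0.18644774 0.        ]
knob [0.5092411  0.27772666 0.083     ] bay [np.float64(-0.09951190281402505), np.float64(0.08870851876240295)] n 52
((259.431396484375, 260.07177734375), (27.641691207885742, 5.123244285583496), 6.842772960662842)
origin from knob [0.60698552 0.19014224 0.083     ]
93
spk [0.58869172 0.0045637  0.048     ] -0.012949450035236487 -0.18228473704839818
[293 230] [400 154]
trim side [[ 0.59740098  0.17885073  0.123     ]
 [ 0.58580072 -0.22036477  0.123     ]]
knob side [[0.51952799 0.25869884 0.068     ]]
spk side [[0.58561166 0.01882163 0.048     ]]
[-26, 48, 50] [281.20119793 227.41062696] [282.65316711 282.29841976]
[-26, 70, 50] [271.18733389 227.30891253] [274.476528   288.97405645]
[48, 0, 50] [303.77109991 194.27633271] [268.79804935 254.80729303]
[48, 150, 50] [236.16638955 193.80784838] [210.2718825  297.71743467]
[62, 150, 50] [236.39667985 187.60265325] [204.59456581 294.55597651]
```

View pics/crop1.png

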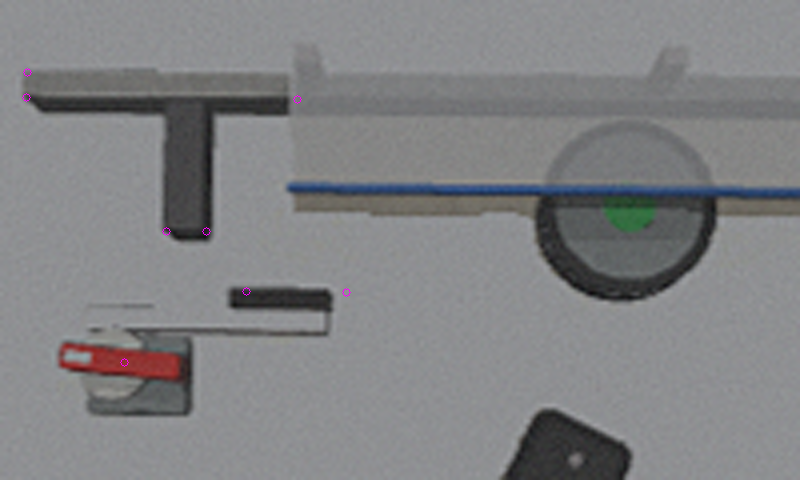

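```bash
cat >> h.py <<'E'
O=np.array([.6067,.1868,0]); X=np.array([.99966,-.0261,0]); Y=np.array([.0261,.99966,0]); Z=np.array([0,0,1.])
W=lambda b: O+X*b[0]/1e3+Y*b[1]/1e3+Z*b[2]/1e3
B=lambda w: np.array([(w-O)@X,(w-O)@Y,w[2]])*1e3
def tool(lean,yaw): # yaw deg ccw rel. bay; tool y ~ -bay y, leaning so z tips to panel
    return R.from_matrix(np.c_[X,-Y,-Z])*R.from_euler('z',-yaw,degrees=True)*R.from_euler('y',-lean*-1,degrees=True)
def cur():
    s=ctrl.get_obs(); return s,np.array(s['tool_pos']),R.from_rotvec(s['tool_rot'])
def delta(tip,Rt):  # tip target in bay mm -> turn (rad) and then shift in target frame (cm)
    s,p,r=cur(); t=W(tip)-Rt.apply([0,0,.022])
    print('turn',(r.inv()*Rt).as_rotvec().round(3),'shift_cm after turn',(Rt.inv().apply(t-p)*100).round(2))
def stat():
    s,p,r=cur(); print('t',s['t'],'tip bay',B(p+r.apply([0,0,.022])).round(1),'F',np.round(s['contact_force'],1),'open',round(s['opening'],4)); return s
E
python3 - <<'E'
from h import *
Rt=tool(40,-8); print(Rt.as_matrix().round(2))
im=np.load('pics/top0i.npy')
print('spk outline est',B(ray('top',[(386.9,220.1)],.048)[0]))
tip=np.array([-6,-285,20]); zb=Rt.apply([0,0,1]); pre=B(W(tip)-zb*.18)
print(pre); delta(pre,Rt)
d=np.load('pics/top0.npy'); 
E
```

```text
[[ 0.76 -0.16  0.63]
 [-0.13 -0.99 -0.11]
 [ 0.64  0.   -0.77]]
spk outline est [  -7.63748829 -182.3678354    48.        ]
[-120.57585183 -268.89779205  157.88799976]
turn [-0.171  0.684  0.465] shift_cm after turn [  8.81 -55.35  17.5 ]
```

Request:
jog_arm(deltas=[[-0.0171, 0.0684, 0.0465, 0, 0, 0, 0], [-0.0171, 0.0684, 0.0465, 0, 0, 0, 0], [-0.0171, 0.0684, 0.0465, 0, 0, 0, 0], [-0.0171, 0.0684, 0.0465, 0, 0, 0, 0], [-0.0171, 0.0684, 0.0465, 0, 0, 0, 0], [-0.0171, 0.0684, 0.0465, 0, 0, 0, 0], [-0.0171, 0.0684, 0.0465, 0, 0, 0, 0], [-0.0171, 0.0684, 0.0465, 0, 0, 0, 0], [-0.0171, 0.0684, 0.0465, 0, 0, 0, 0], [-0.0171, 0.0684, 0.0465, 0, 0, 0, 0]])

```text
t: 0.93
tool_pos: [0.1962, -0.5932, 0.253]
tool_rot: [2.887, -0.244, 1.056]
contact_force: [0.6, -0.3, -0.7]
opening: -0.0001
```

Request:
jog_arm(deltas=[[0.4, -2.5, 0.8, 0, 0, 0, 0]])

```text
t: 1.02
tool_pos: [0.1933, -0.5894, 0.2454]
tool_rot: [2.988, -0.31, 0.897]
contact_force: [-0.5, 0.5, -3.5]
opening: 0.0002
```

My last row put the shift into the turn columns, so the tool made one capped turn of about 7°. It was in free space and did no harm. I'll recompute the move from here.

```bash
python3 - <<'E'
from h import *
stat(); delta([-120.6,-269,158],tool(40,-8))
E
```

```text
t 1.0167 tip bay [-381.  -787.8  227. ] F [-0.5  0.5 -3.5] open 0.0002
turn [-0.025  0.119 -0.051] shift_cm after turn [  9.52 -55.06  17.2 ]
```

Request:
jog_arm(deltas=[[-0.0125, 0.0595, -0.0255, 0, 0, 0, 0], [-0.0125, 0.0595, -0.0255, 0, 0, 0, 0], [0, 0, 0, 0.5, -3.0, 1.0, 0], [0, 0, 0, 0.5, -3.0, 1.0, 0], [0, 0, 0, 0.5, -3.0, 1.0, 0], [0, 0, 0, 0.5, -3.0, 1.0, 0], [0, 0, 0, 0.5, -3.0, 1.0, 0], [0, 0, 0, 0.5, -3.0, 1.0, 0], [0, 0, 0, 0.5, -3.0, 1.0, 0], [0, 0, 0, 0.5, -3.0, 1.0, 0], [0, 0, 0, 0.5, -3.0, 1.0, 0], [0, 0, 0, 0, 0, 0, 0]])

```text
t: 2.02
tool_pos: [0.3315, -0.3369, 0.2068]
tool_rot: [2.887, -0.216, 1.05]
contact_force: [0.0, 0.1, 0.1]
opening: 0.0
```

```bash
python3 - <<'E'
from h import *
stat(); delta([-120.6,-269,158],tool(40,-8))
E
```

```text
t 2.0167 tip bay [-247.4 -532.7  190. ] F [0.  0.1 0.1] open 0.0
turn [ 0.    -0.     0.017] shift_cm after turn [  4.75 -27.88   8.16]
```

Request:
jog_arm(deltas=[[0, 0, 0.017, 0, 0, 0, 0], [0, 0, 0, 0.475, -2.79, 0.815, 0], [0, 0, 0, 0.475, -2.79, 0.815, 0], [0, 0, 0, 0.475, -2.79, 0.815, 0], [0, 0, 0, 0.475, -2.79, 0.815, 0], [0, 0, 0, 0.475, -2.79, 0.815, 0], [0, 0, 0, 0.475, -2.79, 0.815, 0], [0, 0, 0, 0.475, -2.79, 0.815, 0], [0, 0, 0, 0.475, -2.79, 0.815, 0], [0, 0, 0, 0.475, -2.79, 0.815, 0], [0, 0, 0, 0.475, -2.79, 0.815, 0], [0, 0, 0, 0, 0, 0, 0]])

```text
t: 3.02
tool_pos: [0.4668, -0.0783, 0.1764]
tool_rot: [2.889, -0.238, 1.051]
contact_force: [0.4, 0.6, -0.4]
opening: -0.0003
```

```bash
python3 - <<'E'
from h import *
stat(); delta([-120.6,-269,158],tool(40,-8)); delta([-6,-285,20],tool(40,-8))
im,d=vision.get_image('side'); cv2.imwrite('pics/s1.png',cv2.resize(im[60:360,200:500],None,fx=2,fy=2)[...,::-1])
E
```

```text
t 3.0167 tip bay [-118.9 -270.6  159.5] F [ 0.4  0.6 -0.4] open -0.0003
turn [0.001 0.    0.002] shift_cm after turn [-0.24 -0.14 -0.01]
turn [0.001 0.    0.002] shift_cm after turn [-0.25 -0.15 18.  ]
```

View pics/s1.png

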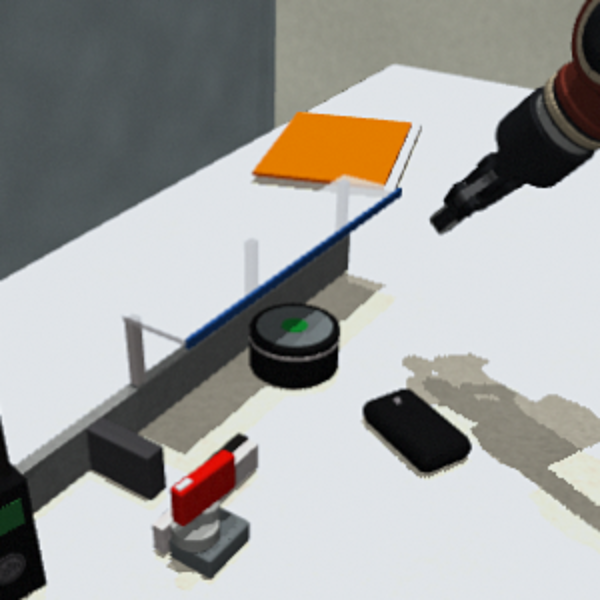

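The picture shows the closed gripper leaning correctly, tips at crop (440,225), with the mouse and ledge clear. Next I'll slide in along the tool axis.

Request:
jog_arm(deltas=[[0, 0, 0, -0.25, -0.15, 1.5, 0], [0, 0, 0, 0, 0, 1.6, 0], [0, 0, 0, 0, 0, 1.6, 0], [0, 0, 0, 0, 0, 1.6, 0], [0, 0, 0, 0, 0, 1.6, 0], [0, 0, 0, 0, 0, 1.6, 0], [0, 0, 0, 0, 0, 1.6, 0], [0, 0, 0, 0, 0, 1.6, 0], [0, 0, 0, 0, 0, 1.6, 0], [0, 0, 0, 0, 0, 1.6, 0], [0, 0, 0, 0, 0, 1.6, 0], [0, 0, 0, 0, 0, 0, 0]])

```text
t: 4.07
tool_pos: [0.5746, -0.1031, 0.0389]
tool_rot: [2.885, -0.253, 1.046]
contact_force: [-1.2, 0.2, -1.3]
opening: -0.0002
```

```bash
python3 - <<'E'
from h import *
stat(); Rt=tool(40,-8);delta([-6,-285,20],Rt); print('bay y 100mm in tool cm',Rt.inv().apply(Y*10).round(2),'bay x',Rt.inv().apply(X*10).round(2))
im,d=vision.get_image('top'); cv2.imwrite('pics/t1.png',cv2.resize(im[170:320,300:500],None,fx=4,fy=4)[...,::-1])
E
```

```text
t 4.0667 tip bay [ -10.6 -292.8   22. ] F [-1.2  0.2 -1.3] open -0.0002
turn [ 0.009  0.002 -0.006] shift_cm after turn [ 0.13 -0.82  0.37]
bay y 100mm in tool cm [-1.07 -9.9  -0.89] bay x [ 7.59 -1.39  6.37]
```

View pics/t1.png

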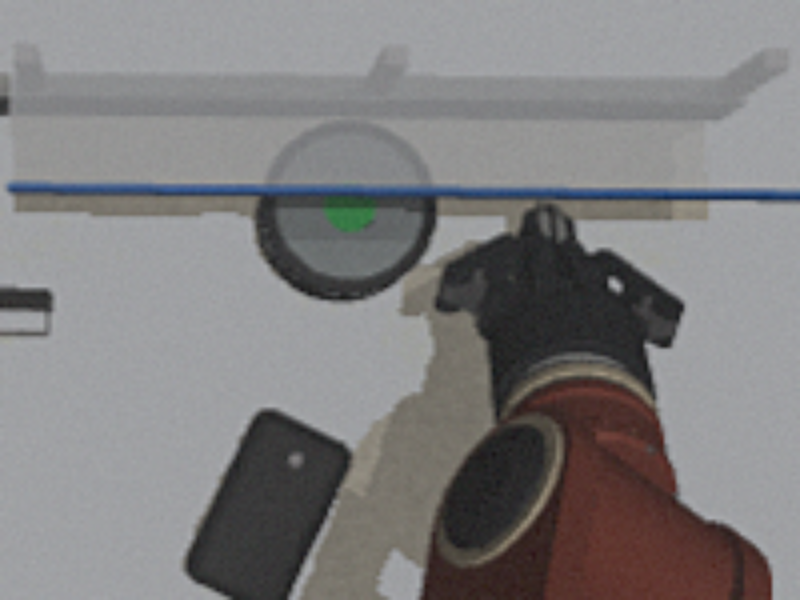

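The tips are at crop (548,210), behind the speaker. The finger knuckles flare out to about (440,290), so I'll check from depth that they clear the top of the speaker.

```bash
cat >> h.py <<'E'
def cloud(n,d):
    c=vision.calibration(n);K=np.array([[c['fx'],0,c['cx']],[0,c['fy'],c['cy']],[0,0,1]])
    v,u=np.nonzero(d>0); w=cv2.undistortPoints(np.c_[u,v].astype(float).reshape(-1,1,2),K,c['dist'])[:,0]
    M=cv2.Rodrigues(c['rvec'])[0]; P=(np.c_[w,np.ones(len(w))]*d[v,u][:,None]-c['tvec'])@M
    return np.c_[(P-O)@X,(P-O)@Y,P[:,2]]*1e3
E
python3 - <<'E'
from h import *
stat()
for n in('side','top'):
    im,d=vision.get_image(n); C=cloud(n,d)
    for y in range(-340,-220,10):
        k=C[(abs(C[:,1]-y-5)<5)&(C[:,0]>-110)&(C[:,0]<-20)&(C[:,2]>8)&(C[:,2]<135)]
        if len(k): i=k[:,2].argmin(); print(n,y,len(k),'lowest',k[i].round(),'maxx',k[k[:,0].argmax()].round())
E
```

```text
t 4.1167 tip bay [ -10.8 -292.4   23. ] F [-0.8 -0.6  0.4] open 0.0002
side -300 3 lowest [ -26. -292.   27.] maxx [ -26. -292.   27.]
side -290 18 lowest [ -21. -284.   23.] maxx [ -20. -285.   26.]
side -280 70 lowest [ -21. -278.   29.] maxx [ -20. -278.   42.]
side -270 89 lowest [ -47. -262.   53.] maxx [ -40. -270.   87.]
side -260 23 lowest [ -44. -259.   52.] maxx [ -29. -257.   70.]
side -250 241 lowest [ -50. -246.   62.] maxx [ -33. -248.   78.]
side -240 50 lowest [ -55. -237.   70.] maxx [ -41. -238.   85.]
side -230 78 lowest [ -30. -222.   47.] maxx [ -21. -226.   50.]
top -340 79 lowest [ -54. -332.   87.] maxx [ -51. -330.   87.]
top -330 88 lowest [ -41. -324.   71.] maxx [ -41. -324.   71.]
top -320 69 lowest [ -55. -319.   58.] maxx [ -34. -318.   64.]
top -310 36 lowest [ -24. -301.   48.] maxx [ -22. -301.   48.]
top -300 88 lowest [ -21. -299.   46.] maxx [ -20. -293.   53.]
top -290 67 lowest [ -22. -281.   51.] maxx [ -20. -289.   52.]
top -280 83 lowest [ -22. -276.   34.] maxx [ -21. -276.   43.]
top -270 92 lowest [ -49. -264.   58.] maxx [ -27. -261.   66.]
top -260 79 lowest [ -47. -259.   62.] maxx [ -27. -258.   69.]
top -250 123 lowest [ -32. -248.   76.] maxx [ -32. -248.   76.]
top -240 78 lowest [ -67. -232.   86.] maxx [ -40. -240.   87.]
top -230 74 lowest [ -34. -223.   36.] maxx [ -20. -221.   50.]
```

The knuckles clear: their lowest point is about 52 mm, and it lies outside the speaker's outline at contact. Now I'll move up to contact and begin the push.

Request:
jog_arm(deltas=[[0, 0, 0, -0.04, -0.7, 0.01, 0], [0, 0, 0, -0.04, -0.7, 0.01, 0], [0, 0, 0, -0.04, -0.7, 0.01, 0], [0, 0, 0, -0.04, -0.7, 0.01, 0], [0, 0, 0, -0.04, -0.7, 0.01, 0], [0, 0, 0, -0.04, -0.7, 0.01, 0], [0, 0, 0, -0.03, -0.3, -0.03, 0], [0, 0, 0, -0.03, -0.3, -0.03, 0], [0, 0, 0, -0.03, -0.3, -0.03, 0], [0, 0, 0, -0.03, -0.3, -0.03, 0], [0, 0, 0, -0.03, -0.3, -0.03, 0], [0, 0, 0, -0.03, -0.3, -0.03, 0]])

```text
t: 5.22
tool_pos: [0.5818, -0.0408, 0.0401]
tool_rot: [2.882, -0.247, 1.054]
contact_force: [0.4, -4.1, 1.8]
opening: 0.0002
```

```bash
cat >> h.py <<'E'
def speaker(im=None):
    # grey-top centre via top-view depth: points 40..56 mm high near the panel
    im,d=vision.get_image('top'); C=cloud('top',d); g=masks(im)['green']
    q=px(g,(240,195,420,245))
    if len(q): print('green n',len(q),'bay',B(ray('top',[q.mean(0)],.048)[0]).round(1),'u ext',q[:,0].min(),q[:,0].max(),'v',q[:,1].min(),q[:,1].max())
    return im
E
python3 - <<'E'
from h import *
stat(); speaker(); delta([-6,-230,20],tool(40,-8))
E
```

```text
t 5.2167 tip bay [  -5.  -230.3   23.3] F [ 0.4 -4.1  1.8] open 0.0002
green n 85 bay [ -12.  -167.9   48. ] u ext 374 386 v 219 226
turn [ 0.007 -0.002 -0.003] shift_cm after turn [-0.23  0.06  0.18]
```

Request:
jog_arm(deltas=[[0, 0, 0, -0.06, -0.5, -0.04, 0], [0, 0, 0, -0.06, -0.5, -0.04, 0], [0, 0, 0, -0.06, -0.5, -0.04, 0], [0, 0, 0, -0.06, -0.5, -0.04, 0], [0, 0, 0, -0.06, -0.5, -0.04, 0], [0, 0, 0, -0.06, -0.5, -0.04, 0], [0, 0, 0, -0.06, -0.5, -0.04, 0], [0, 0, 0, -0.06, -0.5, -0.04, 0], [0, 0, 0, -0.06, -0.5, -0.04, 0], [0, 0, 0, -0.06, -0.5, -0.04, 0], [0, 0, 0, -0.06, -0.5, -0.04, 0], [0, 0, 0, -0.06, -0.5, -0.04, 0]])

```text
t: 6.27
tool_pos: [0.5831, 0.0202, 0.0383]
tool_rot: [2.883, -0.247, 1.051]
contact_force: [-0.9, -4.7, 2.7]
opening: -0.0002
```

```bash
python3 - <<'E'
from h import *
stat(); im=speaker(); delta([-6,-170,20],tool(40,-8))
cv2.imwrite('pics/t2.png',cv2.resize(im[170:320,250:450],None,fx=3,fy=3)[...,::-1])
E
```

```text
t 6.2667 tip bay [  -5.2 -169.3   21.5] F [-0.9 -4.7  2.7] open -0.0002
green n 44 bay [ -10.3 -107.5   48. ] u ext 341 358 v 219 237
turn [ 0.006 -0.001 -0.002] shift_cm after turn [-0.12  0.17  0.07]
```

View pics/t2.png

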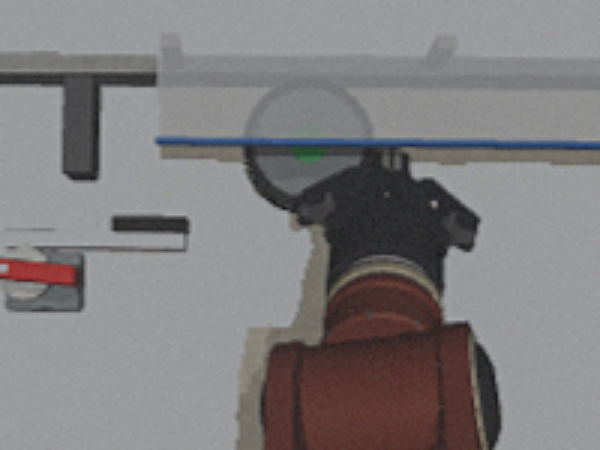

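The speaker is sliding along the panel, its centre at crop (309,145). Pushing on.

Request:
jog_arm(deltas=[[0, 0, 0, -0.06, -0.5, -0.04, 0], [0, 0, 0, -0.06, -0.5, -0.04, 0], [0, 0, 0, -0.06, -0.5, -0.04, 0], [0, 0, 0, -0.06, -0.5, -0.04, 0], [0, 0, 0, -0.06, -0.5, -0.04, 0], [0, 0, 0, -0.06, -0.5, -0.04, 0], [0, 0, 0, -0.06, -0.5, -0.04, 0], [0, 0, 0, -0.06, -0.5, -0.04, 0], [0, 0, 0, -0.06, -0.5, -0.04, 0], [0, 0, 0, -0.06, -0.5, -0.04, 0], [0, 0, 0, -0.06, -0.5, -0.04, 0], [0, 0, 0, -0.06, -0.5, -0.04, 0]])

```text
t: 7.32
tool_pos: [0.5851, 0.08, 0.0376]
tool_rot: [2.882, -0.248, 1.051]
contact_force: [-4.8, -7.7, 9.2]
opening: -0.0
```

Request:
jog_arm(deltas=[[0, 0, 0, -0.05, -0.5, -0.04, 0], [0, 0, 0, -0.05, -0.5, -0.04, 0], [0, 0, 0, -0.05, -0.5, -0.04, 0], [0, 0, 0, -0.05, -0.5, -0.04, 0], [0, 0, 0, -0.05, -0.5, -0.04, 0], [0, 0, 0, -0.05, -0.5, -0.04, 0], [0, 0, 0, -0.02, -0.2, -0.02, 0], [0, 0, 0, -0.02, -0.2, -0.02, 0]])

```text
t: 7.98
tool_pos: [0.5869, 0.1147, 0.0377]
tool_rot: [2.882, -0.248, 1.052]
contact_force: [-0.6, -3.9, 6.2]
opening: -0.0004
```

```bash
python3 - <<'E'
from h import *
stat(); im=speaker(); delta([-6,-62,20],tool(40,-8))
E
```

```text
t 7.9833 tip bay [ -3.9 -74.8  20.9] F [-0.6 -3.9  6.2] open -0.0004
green n 25 bay [ -8.9 -12.8  48. ] u ext 305 313 v 219 221
turn [ 0.007 -0.002 -0.003] shift_cm after turn [-0.34 -1.19 -0.18]
```

Request:
jog_arm(deltas=[[0, 0, 0, -0.02, -0.2, -0.02, 0], [0, 0, 0, -0.02, -0.2, -0.02, 0], [0, 0, 0, -0.02, -0.2, -0.02, 0], [0, 0, 0, -0.02, -0.2, -0.02, 0], [0, 0, 0, -0.02, -0.2, -0.02, 0]])

```text
t: 8.45
tool_pos: [0.5871, 0.1244, 0.0377]
tool_rot: [2.882, -0.248, 1.052]
contact_force: [-0.7, -4.6, 6.3]
opening: -0.0003
```

Request:
jog_arm(deltas=[[0, 0, 0, -0.01, -0.1, -0.01, 0], [0, 0, 0, -0.01, -0.1, -0.01, 0]])

```text
t: 8.62
tool_pos: [0.5871, 0.1265, 0.0377]
tool_rot: [2.882, -0.248, 1.052]
contact_force: [-0.3, -5.3, 6.9]
opening: 0.0
```

```bash
python3 - <<'E'
from h import *
stat(); im=speaker(); 
E
```

```text
t 8.6167 tip bay [ -4.  -63.   20.9] F [-0.3 -5.3  6.9] open 0.0
green n 53 bay [-2.8  3.5 48. ] u ext 298 308 v 210 221
```

Request:
jog_arm(deltas=[[0, 0, 0, -0.01, -0.1, -0.01, 0], [0, 0, 0, -0.01, -0.1, -0.01, 0], [0, 0, 0, -0.01, -0.1, -0.01, 0]])

```text
t: 8.92
tool_pos: [0.5872, 0.1293, 0.0377]
tool_rot: [2.882, -0.248, 1.051]
contact_force: [-2.7, -6.5, 7.8]
opening: -0.0002
```

Request:
jog_arm(deltas=[[0, 0, 0, -0.01, -0.1, -0.01, 0], [0, 0, 0, 0, 0, 0, 0]])

```text
t: 9.08
tool_pos: [0.5872, 0.1305, 0.0377]
tool_rot: [2.882, -0.248, 1.051]
contact_force: [-2.4, -5.9, 7.0]
opening: 0.0002
```

```bash
python3 - <<'E'
from h import *
stat(); im=speaker(); cv2.imwrite('pics/t3.png',cv2.resize(im[170:290,230:380],None,fx=4,fy=4)[...,::-1])
E
```

```text
t 9.0833 tip bay [ -4.  -59.   20.9] F [-2.4 -5.9  7. ] open 0.0002
green n 70 bay [-1.3  7.  48. ] u ext 296 307 v 210 221
```

View pics/t3.png

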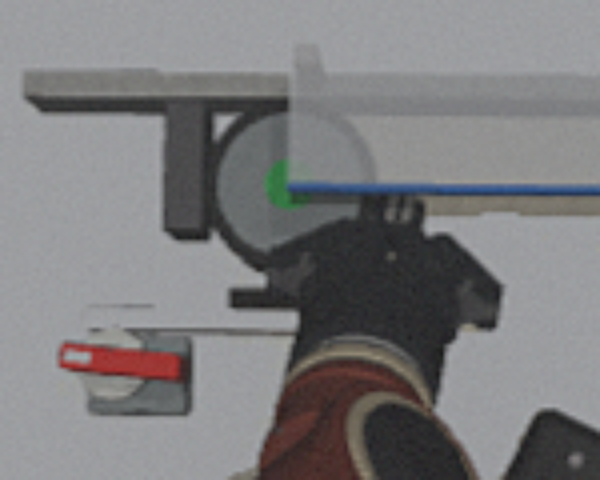

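Request:
jog_arm(deltas=[[0, 0, 0, -0.01, -0.1, -0.01, 0], [0, 0, 0, -0.01, -0.1, -0.01, 0]])

```text
t: 9.3
tool_pos: [0.5871, 0.1308, 0.0377]
tool_rot: [2.879, -0.25, 1.048]
contact_force: [-1.3, -16.9, 10.3]
opening: -0.0
```

Request:
jog_arm(deltas=[[0, 0, 0, -0.01, -0.1, -0.01, 0], [0, 0, 0, -0.01, -0.1, -0.01, 0]])

```text
t: 9.47
tool_pos: [0.5871, 0.1311, 0.0378]
tool_rot: [2.876, -0.252, 1.044]
contact_force: [-2.2, -24.0, 12.3]
opening: -0.0001
```

```bash
python3 - <<'E'
from h import *
stat(); im=speaker(); print(B(ray('top',[(302.25,216),(282.75,212)],.048)[0]),B(ray('top',[(282.75,212)],.05)[0]))
E
```

```text
t 9.4667 tip bay [ -4.2 -58.6  20.9] F [ -2.2 -24.   12.3] open -0.0001
green n 70 bay [-1.2  7.3 48. ] u ext 296 306 v 210 221
[-0.32697629  2.20005778 48.        ] [ 7.83585936 45.0818979  50.        ]
```

Force climbed to 24 N with no further travel, so the speaker is seated against the stop and close to the panel. I'll back off and slide out along the tool axis.

Request:
jog_arm(deltas=[[0, 0, 0, 0.06, 0.5, 0.04, 0], [0, 0, 0, 0.1, 1.0, 0.1, 0], [0, 0, 0, 0.1, 1.0, 0.1, 0], [0, 0, 0, -0.1, 0.5, -1.5, 0], [0, 0, 0, 0, 0, -2, 0], [0, 0, 0, 0, 0, -2.5, 0], [0, 0, 0, 0, 0, -2.5, 0], [0, 0, 0, 0, 0, -2.5, 0], [0, 0, 0, 0, 0, -2.5, 0], [0, 0, 0, 0, 0, -2.5, 0], [0, 0, 0, 0, 0, -2.5, 0], [0, 0, 0, 0, 0, -2.5, 0.6]])

```text
t: 10.52
tool_pos: [0.4496, 0.129, 0.1963]
tool_rot: [2.885, -0.245, 1.048]
contact_force: [-1.3, 0.9, 0.1]
opening: 0.0106
```

```bash
python3 - <<'E'
from h import *
s=stat(); print(s['q'].round(2)); im=speaker()
r=px(masks(im)['red'],(235,245,285,275)); 
rc=cv2.minAreaRect(r.astype(np.float32)); bp=cv2.boxPoints(rc); W_=B
c=np.array(rc[0]); 
vx,vy,_,_=cv2.fitLine(r.astype(np.float32),cv2.DIST_L2,0,.01,.01).ravel()
a=B(ray('top',[c-10*np.array([vx,vy])],.08)[0]); b=B(ray('top',[c+10*np.array([vx,vy])],.08)[0]); dd=a-b; print(dd,'cam angle',np.arctan2(dd[0],dd[1]))
im2,d=vision.get_image('top'); C=cloud('top',d)
k=C[(C[:,2]>76)&(C[:,2]<95)&(abs(C[:,0]+100)<40)&(abs(C[:,1]-85)<50)]; print('knob cloud n',len(k),k.mean(0),k.min(0),k.max(0))
import cv2
for n in ('side',):
    im3,d=vision.get_image(n); C=cloud(n,d); k=C[(C[:,2]>80)&(C[:,2]<95)&(abs(C[:,0]+100)<40)&(abs(C[:,1]-85)<50)]; print(n,len(k),k.mean(0),k.min(0),k.max(0))
cv2.imwrite('pics/t4.png',np.hstack([cv2.resize(im2[180:280,230:330],None,fx=4,fy=4),cv2.resize(im3[220:320,230:330],None,fx=4,fy=4)])[...,::-1])
E
```

```text
t 10.5167 tip bay [-141.5  -63.9  179.4] F [-1.3  0.9  0.1] open 0.0106
[ 0.27 -0.7   2.39 -0.39  0.84  2.18]
green n 70 bay [-1.2  7.3 48. ] u ext 296 307 v 210 221
[ 3.11369748 42.26590259  0.        ] cam angle 0.07353641398834046
knob cloud n 200 [-99.80197108  86.70808332  85.17187635] [-108.19482785   56.76211714   76.31958356] [-91.53805888 117.84631958  90.12273078]
side 299 [-100.48092258   89.55269399   84.64113329] [-108.75770157   56.21760476   80.01377092] [-89.63851895 119.70387309  88.15214674]
```

View pics/t4.png

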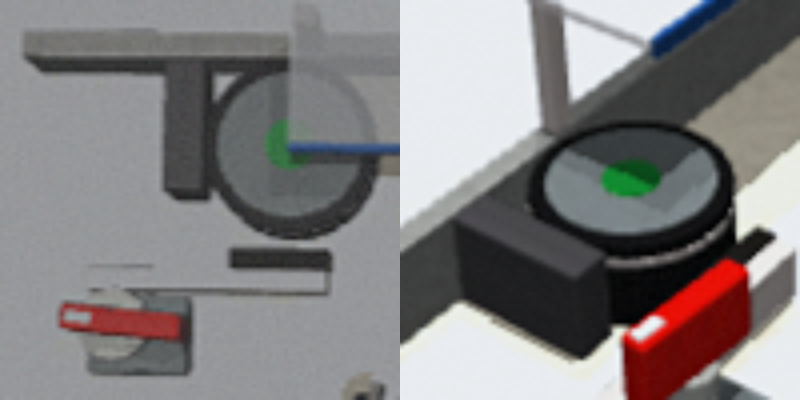

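Both views agree: the speaker touches the stop (top view, rim at crop x≈212) and lies along the panel. The knob is at about bay (-100, 87), turned roughly 0.07 rad. Next I'll reorient the tool to grip it.

```bash
cat >> h.py <<'E'
def toolk(a): return R.from_matrix(np.c_[Y,X,-Z])*R.from_euler('z',a)
E
python3 - <<'E'
from h import *
delta([-100,87,130],toolk(.07))
E
```

```text
turn [ 0.577 -0.533 -1.569] shift_cm after turn [15.16  4.34  4.65]
```

Request:
jog_arm(deltas=[[0.032, -0.0296, -0.0872, 0, 0, 0, 0.7], [0.032, -0.0296, -0.0872, 0, 0, 0, 0.7], [0.032, -0.0296, -0.0872, 0, 0, 0, 0.7], [0.032, -0.0296, -0.0872, 0, 0, 0, 0.7], [0.032, -0.0296, -0.0872, 0, 0, 0, 0.7], [0.032, -0.0296, -0.0872, 0, 0, 0, 0.7], [0.032, -0.0296, -0.0872, 0, 0, 0, 0.7], [0.032, -0.0296, -0.0872, 0, 0, 0, 0.7], [0.032, -0.0296, -0.0872, 0, 0, 0, 0.7]])

```text
t: 11.42
tool_pos: [0.4507, 0.1284, 0.1941]
tool_rot: [2.88, 1.022, 0.574]
contact_force: [-0.8, 0.0, 0.5]
opening: 0.0598
```

Request:
jog_arm(deltas=[[0.032, -0.0296, -0.0872, 0, 0, 0, 0.7], [0.032, -0.0296, -0.0872, 0, 0, 0, 0.7], [0.032, -0.0296, -0.0872, 0, 0, 0, 0.7], [0.032, -0.0296, -0.0872, 0, 0, 0, 0.7], [0.032, -0.0296, -0.0872, 0, 0, 0, 0.7], [0.032, -0.0296, -0.0872, 0, 0, 0, 0.7], [0.032, -0.0296, -0.0872, 0, 0, 0, 0.7], [0.032, -0.0296, -0.0872, 0, 0, 0, 0.7], [0.032, -0.0296, -0.0872, 0, 0, 0, 0.7], [0, 0, 0, 0, 0, 0, 0.7]])

```text
t: 12.25
tool_pos: [0.4514, 0.1289, 0.1943]
tool_rot: [-2.323, -2.109, 0.012]
contact_force: [0.5, 0.1, 0.6]
opening: 0.0595
```

```bash
python3 - <<'E'
from h import *
s=stat();print(s['q'].round(2)); delta([-100,87,130],toolk(.07))
E
```

```text
t 12.25 tip bay [-153.9  -62.   172.3] F [0.5 0.1 0.6] open 0.0595
[ 0.12 -0.28  2.02 -0.    1.41  0.22]
turn [-0.008  0.003 -0.   ] shift_cm after turn [15.23  4.32  4.23]
```

Request:
jog_arm(deltas=[[-0.008, 0.003, 0, 1.9, 0.54, 0.5, 0.7], [0, 0, 0, 1.9, 0.54, 0.5, 0.7], [0, 0, 0, 1.9, 0.54, 0.5, 0.7], [0, 0, 0, 1.9, 0.54, 0.5, 0.7], [0, 0, 0, 1.9, 0.54, 0.5, 0.7], [0, 0, 0, 1.9, 0.54, 0.5, 0.7], [0, 0, 0, 1.9, 0.54, 0.6, 0.7], [0, 0, 0, 1.9, 0.54, 0.6, 0.7], [0, 0, 0, 0, 0, 0, 0.7], [0, 0, 0, 0, 0, 0, 0.7]])

```text
t: 13.08
tool_pos: [0.5085, 0.2758, 0.1528]
tool_rot: [2.327, 2.108, 0.002]
contact_force: [0.2, -0.6, 0.3]
opening: 0.0599
```

```bash
python3 - <<'E'
from h import *
s=stat(); delta([-100,87,49],toolk(.07))
a,_=vision.get_image('top');b,_=vision.get_image('side')
cv2.imwrite('pics/t5.png',np.hstack([cv2.resize(a[180:300,210:330],None,fx=3.2,fy=3.2),cv2.resize(b[200:350,230:380],(384,384))])[...,::-1])
E
```

```text
t 13.0833 tip bay [-100.4   86.4  130.8] F [ 0.2 -0.6  0.3] open 0.0599
turn [ 0.002  0.    -0.002] shift_cm after turn [0.06 0.04 8.18]
```

View pics/t5.png

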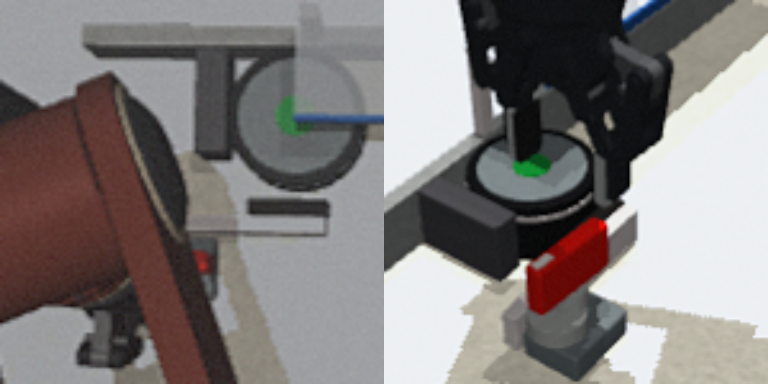

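The side view shows the fingers at crop (522,135) and (612,185), straddling the bar at (567,265). Descending to grip.

Request:
jog_arm(deltas=[[0, 0, 0, 0.06, 0.04, 1.2, 0.7], [0, 0, 0, 0, 0, 1.2, 0.7], [0, 0, 0, 0, 0, 1.2, 0.7], [0, 0, 0, 0, 0, 1.2, 0.7], [0, 0, 0, 0, 0, 1.2, 0.7], [0, 0, 0, 0, 0, 1.2, 0.7], [0, 0, 0, 0, 0, 0.9, 0.7], [0, 0, 0, 0, 0, 0, 0.7]])

```text
t: 13.85
tool_pos: [0.5085, 0.2757, 0.071]
tool_rot: [2.326, 2.109, -0.0]
contact_force: [0.1, -0.6, -0.7]
opening: 0.0593
```

Request:
jog_arm(deltas=[[0, 0, 0, 0, 0, 0, 0.3], [0, 0, 0, 0, 0, 0, 0.1], [0, 0, 0, 0, 0, 0, 0], [0, 0, 0, 0, 0, 0, 0], [0, 0, 0, 0, 0, 0, 0], [0, 0, 0, 0, 0, 0, 0], [0, 0, 0, 0, 0, 0, 0], [0, 0, 0, 0, 0, 0, 0]], grip_force=40)

```text
t: 14.52
tool_pos: [0.5099, 0.2768, 0.0754]
tool_rot: [2.326, 2.109, 0.006]
contact_force: [-4.4, 0.5, 5.1]
opening: 0.0131
```

Request:
jog_arm(deltas=[[0, 0, 0.08, 0, 0, 0, 0], [0, 0, 0.08, 0, 0, 0, 0], [0, 0, 0.08, 0, 0, 0, 0], [0, 0, 0.08, 0, 0, 0, 0], [0, 0, 0.08, 0, 0, 0, 0], [0, 0, 0.08, 0, 0, 0, 0]])

```text
t: 15.02
tool_pos: [0.5098, 0.2768, 0.0754]
tool_rot: [2.764, 1.491, 0.007]
contact_force: [-5.2, -0.6, 6.2]
opening: 0.0135
```

```bash
python3 - <<'E'
from h import *
s=stat(); print(s['wrist_torque'],s['q'].round(2)); delta([-100,87,49],toolk(.55))
E
```

```text
t 15.0167 tip bay [-99.1  87.5  53.4] F [-5.2 -0.6  6.2] open 0.0135
[-0.10710342  0.92972819  0.08987439] [ 0.37  0.12  1.85 -0.    1.16  0.95]
turn [ 0.003 -0.003 -0.005] shift_cm after turn [-0.08 -0.05  0.44]
```

Request:
jog_arm(deltas=[[0, 0, 0.08, 0, 0, 0, 0], [0, 0, 0.08, 0, 0, 0, 0], [0, 0, 0.08, 0, 0, 0, 0], [0, 0, 0.08, 0, 0, 0, 0], [0, 0, 0.08, 0, 0, 0, 0], [0, 0, 0.08, 0, 0, 0, 0], [0, 0, 0.08, 0, 0, 0, 0], [0, 0, 0.08, 0, 0, 0, 0], [0, 0, 0.08, 0, 0, 0, 0], [0, 0, 0.08, 0, 0, 0, 0], [0, 0, 0.08, 0, 0, 0, 0], [0, 0, 0.06, 0, 0, 0, 0]])

```text
t: 16.02
tool_pos: [0.5097, 0.2768, 0.0754]
tool_rot: [-3.14, -0.079, -0.007]
contact_force: [-5.2, 0.5, 5.2]
opening: 0.0133
```

Request:
jog_arm(deltas=[[0, 0, 0.04, 0, 0, 0, 0], [0, 0, 0.03, 0, 0, 0, 0], [0, 0, 0, 0, 0, 0, 0], [0, 0, 0, 0, 0, 0, 0]])

```text
t: 16.35
tool_pos: [0.5098, 0.2769, 0.0754]
tool_rot: [-3.141, 0.026, -0.007]
contact_force: [-5.7, 0.4, 4.9]
opening: 0.0136
```

```bash
python3 - <<'E'
from h import *
s=stat(); print(s['wrist_torque'],s['q'].round(2)); delta([-100,87,49],toolk(1.571))
E
```

```text
t 16.35 tip bay [-99.2  87.5  53.4] F [-5.7  0.4  4.9] open 0.0136
[-0.19904629  1.00323422 -0.0293001 ] [ 0.37  0.12  1.85 -0.    1.16  1.96]
turn [-0.001 -0.004  0.009] shift_cm after turn [-0.07  0.05  0.44]
```

Request:
jog_arm(deltas=[[0, 0, 0.03, 0, 0, 0, 0], [0, 0, 0.03, 0, 0, 0, 0], [0, 0, 0, 0, 0, 0, 0]])

```text
t: 16.6
tool_pos: [0.5099, 0.2769, 0.0754]
tool_rot: [-3.139, 0.115, -0.008]
contact_force: [-5.0, 1.0, 5.2]
opening: 0.0135
```

```bash
python3 - <<'E'
from h import *
s=stat(); print(s['wrist_torque']); delta([-100,87,49],toolk(1.571))
E
```

```text
t 16.6 tip bay [-99.   87.5  53.4] F [-5.   1.   5.2] open 0.0135
[-0.07971605  0.89131152  1.33794757]
turn [-0.    -0.005 -0.047] shift_cm after turn [-0.09  0.05  0.44]
```

The twist torque jumped to 1.3 N m, so the cam is at its end stop. Now I'll let go and lift clear.

Request:
jog_arm(deltas=[[0, 0, -0.04, 0, 0, 0, 0], [0, 0, 0, 0, 0, 0, 0.3], [0, 0, 0, 0, 0, 0, 0.5], [0, 0, 0, 0, 0, 0, 0.6], [0, 0, 0, 0, 0, 0, 0.6], [0, 0, 0, 0, 0, -0.5, 0.6], [0, 0, 0, 0, 0, -1.5, 0.6], [0, 0, 0, 0, 0, -2, 0.6], [0, 0, 0, 0, 0, -3, 0.6], [0, 0, 0, 0, 0, -3, 0.6], [0, 0, 0, 0, 0, -3, 0.6], [0, 0, 0, 0, 0, -2, 0.6]])

```text
t: 17.6
tool_pos: [0.5104, 0.2767, 0.2283]
tool_rot: [-3.139, 0.059, -0.015]
contact_force: [0.2, 0.2, 0.3]
opening: 0.0513
```

Request:
jog_arm(deltas=[[0, 0, 0, 0, -3, 0, 0.6], [0, 0, 0, 3, 0, 0, 0.6], [0, 0, 0, 0, 0, 0, 0.6]])

```text
t: 17.85
tool_pos: [0.5434, 0.3058, 0.2255]
tool_rot: [-3.14, 0.058, -0.015]
contact_force: [-0.9, 0.3, 0.1]
opening: 0.0515
```

```bash
python3 - <<'E'
from h import *
stat(); delta([-220,20,250],toolk(1.571))
a,_=vision.get_image('top');b,_=vision.get_image('side')
cv2.imwrite('pics/t6.png',np.hstack([cv2.resize(a[180:300,210:330],(384,384)),cv2.resize(b[200:350,230:380],(384,384))])[...,::-1])
E
```

```text
t 17.85 tip bay [-66.2 117.4 203.5] F [-0.9  0.3  0.1] open 0.0515
turn [-0.001 -0.009 -0.011] shift_cm after turn [-15.36   9.74  -4.65]
```

View pics/t6.png

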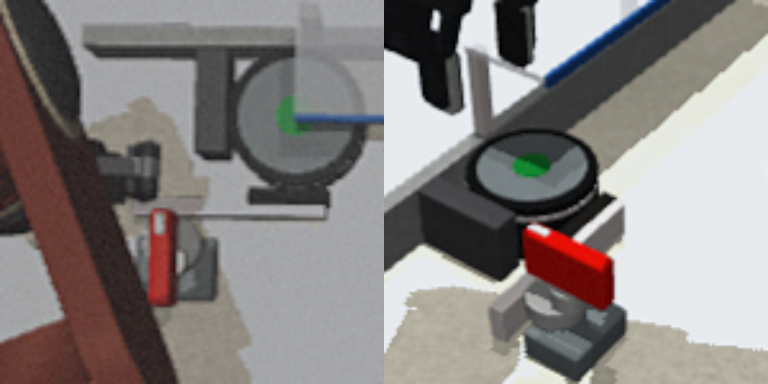

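The knob now lies along bay x (top view, crop (162,210) to (162,300)). The bar has moved in, the pad touches the speaker, and the speaker is in the corner. The gripper is well clear, so I'm handing in.

```bash
python3 - <<'E'
from h import *
stat(); speaker(); print(ctrl.finish_job())
E
```

```text
t 17.95 tip bay [-68.9 116.6 202.2] F [-0.2 -0.3 -0.8] open 0.0512
green n 69 bay [-1.2  7.2 48. ] u ext 296 306 v 210 221
the job is handed in; nothing more can be done
None
```

The speaker is in the corner against the end stop and clamped, and the job is handed in at about 18 s of the 58 s allowed. No verdict is reported.

**Push:** I slid the closed gripper under the ledge leaning back 40° and pushed the speaker along the panel until the stop. There the force rose to 24 N with no further travel.

**Clamp:** I gripped the red knob and turned it clockwise to its end stop, where the twist torque jumped to 1.3 N m. Then I let go and lifted clear.

**Last checks:**
- **Final pictures:** they show the knob bar along the bay's x axis, the pad touching the speaker, and the speaker flat against both the stop and the panel. The force reading on the arm was close to zero.
- **Bystanders:** I did not touch the mouse, mug or handset, but I did not measure their positions again.
- **Pad force:** I judged it from the pictures only, since nothing measures it directly.

**Slips and disagreements:**
- **Wrong columns:** one early row had the shift typed into the turn columns, which caused a harmless turn of about 7° in free space.
- **Speaker position:** the mean of the green centre read about 7 mm beyond home along y. The ledge trim hides part of the green and my frame is about 3 mm off, so I relied on the force at the stop instead.
- **Gripping the knob:** the tool rose about 4 mm as the jaws closed, with no visible effect.

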